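# Show the polished face of a specimen mount to the inspection camera

### The job

The red specimen mount has just been polished face down and its clamping screw is already loose: turn the ring light's dimmer fully up (clockwise), then lift the red mount out of the polishing holder and hold it up in front of the tilted inspection camera, with its polished underside facing the lens squarely, centred on the lens axis and 70 mm in front of the lens. Finish while still holding it there, steady in the gripper and clear of the camera, and leave the camera, the other two mounts and everything else on the bench where they are.

Things in the scene. Friction and masses are not known exactly. Their poses are not given: they have to be found in the camera images.
- dimmer (a joint): dimmer knob on top of the white control box (100 x 140 x 54 mm) of the ring light: angle in rad, 0 = off, grows clockwise seen from above, up to a firm stop at 4.7 = fully up; it starts between 3.3 and 3.6. Light friction (0.03 N m), stays where it is left
- dimmer_grip (a point): on the dimmer's vertical axis at grip height: 91 mm above the bench, 7 mm below the knob's top. Black knob: 40 mm disc with an upright bar 38 mm long, 14 mm thick, 32 mm high; x runs along the bar (white pointer mark on the -x half of its top), y across its thickness, z up; the frame turns with the knob
- holder: fixed round aluminium holder, 150 mm across, on a grey stand 176 mm across; origin on the bench at its centre, z up. Disc 10 mm thick, top 32 mm above the bench; six 33 mm through holes on a 50 mm radius at 0, 60 .. 300 deg from x, mounts standing in those at 0, 120, 240 on the stand's floor, 18 mm above the bench. Central spigot (26 mm across, 44 mm collar) reaches 50 mm above the bench
- mount_red: red resin specimen mount, a cylinder of 30 mm diameter and 30 mm height, about 55 g, standing loosely in one of the three holes (which one varies) and reaching 16 mm above the holder disc; origin at the centre of its underside, which is the polished face with the steel section; z points from the polished face to the back
- mount_red_back (a point): centre of the red mount's back (its top while it stands in the holder), 30 mm along z from the polished face
- mount_green: green mount of the same size, same origin and axes; stays in its hole
- mount_black: black mount of the same size, same origin and axes; stays in its hole
- lens (a point): centre of the front plane of the inspection camera's lens and of the black ring light around it (66 mm outer diameter). Its z axis is the lens axis, pointing out of the lens towards what the camera sees: it leans from vertical, up and roughly back towards the robot; its y axis is level
- camera_head (a joint): tilt of the camera: angle in rad of the lens axis from vertical, between 0.36 and 0.58 at the start, held by a stiff friction joint (2 N m); not to be changed
- case_low: closed specimen case, grey with blue lid, 80 x 80 x 40 mm, lower of a column of two; origin at the centre of its underside
- case_top: the same kind of case standing on case_low
- suspension: white bottle of polishing suspension with yellow label, 56 mm diameter, 140 mm tall; origin at the centre of its underside
- dish: clear closed dish with lid, 93 mm diameter, 18 mm tall; origin at the centre of its underside
- tweezers: brass tweezers lying flat, 140 mm long, 5 mm thick; origin near the middle, underneath
- camera_stand: the inspection camera: grey foot 110 x 110 mm with a fork carrying the tilting camera (white body 46 mm wide, 33 mm lens barrel); origin on the bench at the foot's centre, the tilt axis is level along its y, 85 mm above the bench, 90 mm behind the lens front; fixed to the bench

How it is judged (in metres and radians):
On the way, in this order (a step that is already met when the one before it is completed fails the run):
1. the dimmer is fully up (value of joint dimmer above 4.5 rad), for 0.2 s.
2. the red mount is lifted clear of the holder in the gripper (height (world z) of mount_red above 0.06 m and contact force between the fingers and mount_red above 1 N), for 0.2 s.
At the end, for the whole second after the job is handed in: The gripper holds the red mount in the air at rest, polished face to the lens: centre within 10 mm of the lens axis in x and in y, 60 to 80 mm from the lens, square within 9 degrees; dimmer within 0.2 rad of its stop; camera and other mounts moved under 8 mm (x of mount_red in the frame of lens between -0.01 and 0.01 m and y of mount_red in the frame of lens between -0.01 and 0.01 m and z of mount_red in the frame of lens between 0.06 and 0.08 m and z of mount_red_back in the frame of lens above 0.085 m and angle between the z axis of mount_red and the z axis of lens, either way round below 0.16 rad and height (world z) of mount_red above 0.12 m and contact force between the fingers and mount_red above 1 N and linear speed of mount_red below 0.02 m/s and value of joint dimmer above 4.5 rad and distance of each of mount_green, mount_black, lens from where it was at the start of the episode below 0.008 m and contact force between mount_red and camera_stand below 0.2 N); the arm keeps its last pose, push and grip.
It fails at once if the camera is knocked out of place (8 mm) (distance of lens from where it was at the start of the episode above 0.008 m).
It fails at once if another mount is pulled out or pushed (over 8 mm) (distance of any of mount_green, mount_black from where it was at the start of the episode above 0.008 m).
It fails at once if something else on the bench is shifted by more than 20 mm (distance of any of case_low, case_top, suspension, dish, tweezers from where it was at the start of the episode above 0.02 m).
It fails at once if the red mount is bumped against the camera (contact force between mount_red and camera_stand above 1 N).
It also fails if it takes over 51 s, if anything falls off the work surface, if the arm or the gripper's body presses on something with over 40 N, if the wrist force passes 120 N, or if a joint passes its speed limit or range.

### The arm

A 7-joint arm with a two-finger parallel gripper is mounted at the origin on the work surface. World frame = base frame: x ahead of the robot, y to its left, z up, the work surface at z = 0. Lengths are in mm, angles in rad, forces in N, time in s.
With the tool pointing down it reaches from about 400 to 875 mm from the base axis. Payload 4.4 kg.
Tool frame: the origin (TCP) lies midway between the tips of the shut fingers; the grasp point (between the pads) lies ctrl.grip_depth behind it (ctrl.grip_depth is the distance from the TCP to the grasp point, in mm); z points along the fingers, y is the line along which they close (so a half turn about z gives the same grasp; the last joint's range is limited). The gripper opens to 85 mm and grips with 20 to 120 N. Pads are 22 mm wide; open, the fingers measure 114 mm over their backs; the gripper's body (76 mm by 85 mm) begins 54 mm behind the grasp point. The pads swing forward as they close: fully open they stand 13 mm farther back than shut.
Start: joints at [1.234, 0.628, 0.038, 1.517, -0.027, 0.996, -0.02], TCP at [173.904, -626.319, 231.313] pointing down, gripper open.
Joint ranges: [-3.06, 3.06], [-0.37, 2.12], [-1.25, 1.32], [0.18, 2.47], [-1.1, 4.24], [0.23, 1.98], [-2.94, 2.94]. Speed limits (rad/s): [2.57, 2.57, 3.14, 3.14, 3.14, 3.14, 3.14].

### API

Orientations are given as [roll, pitch, yaw] about the fixed x, y, z axes, in that order (R = Rz(yaw) Ry(pitch) Rx(roll)).
In Python, from cell import ctrl gives the robot as it stands.
- The arm moves only by the tool carry_out, never from a script. Its argument "deltas" is one flat list of numbers, 7 for each row, row after row: the turn, a rotation vector about the tool's x, y, z in degrees, then the shift along the tool's x, y, z in m, then the closure, from -1 (fully open) to 1 (shut). In form: [wx, wy, wz, dx, dy, dz, claw, wx, wy, wz, dx, dy, dz, claw, ...]. A call has 1 to 12 rows; each row shifts and turns the commanded pose from where the row before left it, along the tool's axes as they then stand; what a row does not reach is not made up. A row lasts 1/8 s, in which the tool goes at most 62.5 mm and 10.7 degrees, less where a joint would pass 70% of its speed; a pose out of reach is approached as far as the arm can. A call with a gripper value outside its range is refused whole. The fingers move at their own pace and stop on an object; the grip force is fixed at half the most. Time passes only in rows, so rows that do not move let the fingers close. It gives the time, the measured TCP pose, the force, the opening and the grip force at its end, in the units of the state.
- ctrl.read_state(): the state, without advancing time (a new reading comes with each control period).
- ctrl.get_image(name): name is "scene" or "side" or "wrist"; returns the picture (400x640x3 uint8, red, green, blue); there is no depth.
- ctrl.calibration(name): a dict with "mtx" (3x3 intrinsics, pixels), "R" (3x3) and "t" (3): a world point X has camera coordinates R X + t. Camera axes: x right, y down, z forward; pixel columns grow to the right and rows downward; lengths in mm; the calibration is good to about 2 mm. The wrist camera is an equidistant fisheye: a pixel r from the principal point sees the ray r / f radians off the axis. A picture is of the moment at which its call begins: read the wrist's pose just before it. calibration takes no time and is no camera call; for the wrist camera it gives the pose at the moment of the call.
- ctrl.finish_job(): hands the job in; it is judged then, once.
The state is a dict: "clock": time; "qpos": joint angles; "qd": joint speeds; "tau": joint torques, N m; "eef_pos": TCP position; "tool_rot": TCP orientation; "force": force on the tool from outside, world axes, zero at the start; "torque": the same for the moment, N m; "width": finger opening in mm; "gripper_force": force on a finger pad.
Only numpy, scipy, OpenCV 4.12 (cv2) and the standard library are available. Lean on these libraries where they do the work, as an engineer would, in place of code of your own. Each camera call takes 0.05 s, during which the arm holds its last target. There are 200 camera calls.

## Working session

There is one attempt and no reset: what is moved stays moved. The work goes in short steps, Python scripts to look and compute and a tool call to move; the robot and the scene stay as the last step left them, time stands still between calls to the robot, and variables do not carry over. Pictures are saved under pics/ and viewed, at most 12 in all, crops included, and the job is handed in when it is done.

Besides the shell and the picture viewer there is one more tool, called after "Request:" by a JSON object that holds its "op" and its "data". carry_out: Moves the arm, as the interface text tells. Its arguments: {"type":"object","properties":{"deltas":{"type":"array"}},"required":["deltas"]}

```bash
mkdir -p pics; ls; python3 - <<'E'
from cell import ctrl
import cv2
for n in ("scene","side","wrist"):
    im=ctrl.get_image(n); cv2.imwrite(f"pics/{n}0.png",im[:,:,::-1])
    c=ctrl.calibration(n); print(n,c)
print(ctrl.read_state(),ctrl.grip_depth)
E
```

```text
pics
scene {'mtx': array([[391.21733158,   0.        , 316.73489323],
       [  0.        , 391.21733158, 192.5723532 ],
       [  0.        ,   0.        ,   1.        ]]), 'R': array([[-0.82653568,  0.56278807,  0.01041011],
       [ 0.29748636,  0.45245264, -0.84070713],
       [-0.47785002, -0.69177757, -0.54139002]]), 't': array([ 498.99768557,  -69.92681053, 1356.22893478])}
side {'mtx': array([[364.03786463,   0.        , 321.25361495],
       [  0.        , 364.03786463, 200.14810611],
       [  0.        ,   0.        ,   1.        ]]), 'R': array([[ 0.72608009, -0.68760275, -0.00318723],
       [-0.36892147, -0.38564586, -0.84567974],
       [ 0.58026257,  0.61520706, -0.5336812 ]]), 't': array([-445.11991624,  324.80895546,  622.37414685])}
wrist {'mtx': array([[309.70691629,   0.        , 316.15703504],
       [  0.        , 309.70691629, 202.96437233],
       [  0.        ,   0.        ,   1.        ]]), 'R': array([[ 2.66489233e-01, -9.63837669e-01, -6.60050221e-04],
       [-9.16665036e-01, -2.53658080e-01,  3.08841042e-01],
       [-2.97840057e-01, -8.16977675e-02, -9.51113440e-01]]), 't': array([-649.11308968,  -39.04469968,  380.87237384])}
{'clock': 0.15, 'qpos': array([ 1.23418887,  0.62912827,  0.0384499 ,  1.51811911, -0.02700276,
        0.99628472, -0.02000198]), 'qd': array([ 0.00035196, -0.00177695, -0.00065991, -0.00337338, -0.00111507,
        0.0002411 ,  0.00024539]), 'tau': array([ 1.89773273e-03, -5.63800800e+01,  1.22803342e+00, -1.93654901e+01,
        1.12124527e-02,  7.42684118e-03, -1.13293908e-05]), 'eef_pos': array([ 173.79056046, -625.8598983 ,  230.60999043]), 'tool_rot': array([-3.14017094e+00,  4.27002891e-06,  2.70803195e-01]), 'force': array([ 0.3843989 , -0.31463509, -0.28344   ]), 'torque': array([ 0.02312763, -0.024482  , -0.0095219 ]), 'gripper_force': 0.0, 'width': 85.30335164699953} 18.700000000000003
```

View pics/scene0.png

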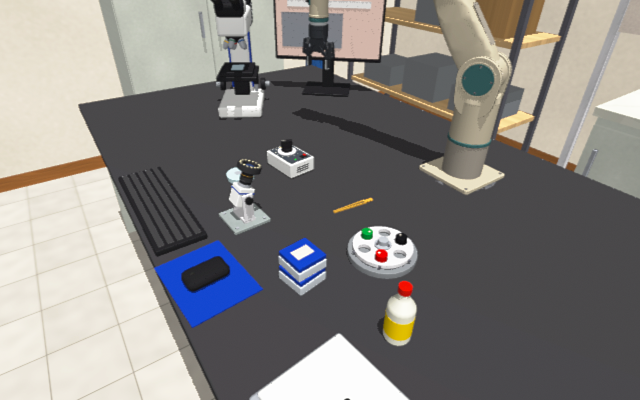

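View pics/side0.png

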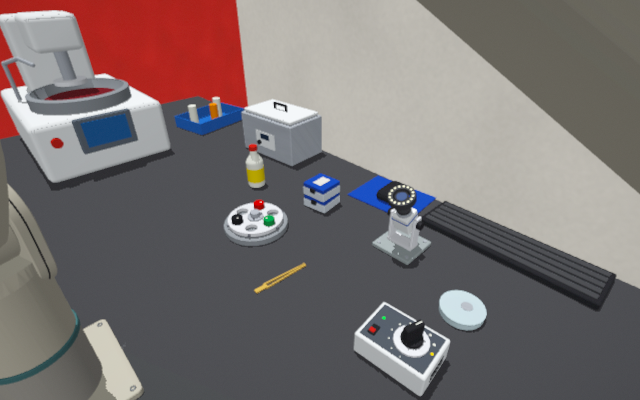

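View pics/wrist0.png

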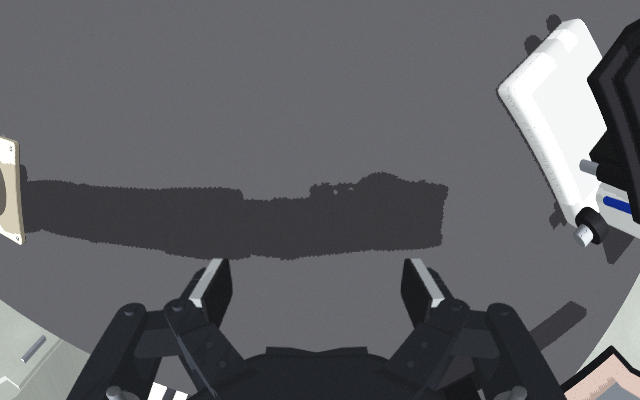

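The scene view shows the control box at (290,158), the camera at (245,190) and the holder at (383,248). In the side view the lens ring is at (401,196), the knob at (413,333) and the red mount at (259,204). The wrist view shows only empty bench.

```bash
cat > h.py <<'E'
from cell import ctrl
import cv2, numpy as np
from scipy.spatial.transform import Rotation as Ro
def ray(c,u,v,fish=False):
    K=c["mtx"]; x=np.array([(u-K[0,2])/K[0,0],(v-K[1,2])/K[1,1]])
    if fish:
        r=np.hypot(*x); d=np.array([*(x/max(r,1e-9)*np.sin(r)),np.cos(r)])
    else: d=np.array([*x,1.])
    d=c["R"].T@d; return -c["R"].T@c["t"], d/np.linalg.norm(d)
def plane(c,u,v,z,fish=False):
    o,d=ray(c,u,v,fish); return o+d*(z-o[2])/d[2]
def tri(*rays):
    A=sum(np.eye(3)-np.outer(d,d) for o,d in rays); b=sum((np.eye(3)-np.outer(d,d))@o for o,d in rays)
    p=np.linalg.solve(A,b); return p,[round(float(np.linalg.norm(np.cross(p-o,d))),1) for o,d in rays]
def proj(c,X,fish=False):
    p=c["R"]@np.asarray(X,float)+c["t"]; K=c["mtx"]
    if fish:
        r=np.hypot(p[0],p[1]); a=np.arctan2(r,p[2])/r; return K[0,0]*p[0]*a+K[0,2],K[1,1]*p[1]*a+K[1,2]
    return K[0,0]*p[0]/p[2]+K[0,2],K[1,1]*p[1]/p[2]+K[1,2]
def pose():
    s=ctrl.read_state(); return s["eef_pos"],Ro.from_euler("xyz",s["tool_rot"]).as_matrix(),s
E
python3 - <<'E'
from h import *
np.set_printoptions(precision=1,suppress=True)
S,C=ctrl.calibration("side"),ctrl.calibration("scene")
for n,s,c in (("lens",(401,196),(249,166)),("knob",(413,333),(288,146)),("red",(259,204),(381,254)),("green",(269,221),(367,233)),("black",(237,219),(401,238)),("bottlecap",(253,148),(405,288)),("case",(322,182),(302,252)),("dish",(463,307),(236,175))):
    print(n,*tri(ray(S,*s),ray(C,*c)))
a,b=cv2.imread("pics/side0.png"),cv2.imread("pics/scene0.png")
f=lambda i,x,y,w,h:cv2.resize(i[y:y+h,x:x+w],(400,300),interpolation=cv2.INTER_CUBIC)
cv2.imwrite("pics/c1.png",np.vstack([np.hstack([f(a,370,175,80,60),f(a,350,295,120,90)]),np.hstack([f(b,215,150,80,60),f(a,216,190,80,60)])]))
E
```

```text
lens [ 710.2 -167.6  162.2] [0.3, 0.3]
knob [ 473.9 -373.    75.7] [3.0, 3.0]
red [551.6 194.5  41.9] [0.7, 0.7]
green [524.6 111.4  38.5] [1.0, 1.0]
black [466.9 176.2  40.1] [0.5, 0.5]
bottlecap [653.7 358.9 130.8] [1.5, 1.5]
case [726.2 117.3  77. ] [1.0, 1.0]
dish [ 660.9 -387.2    9.6] [4.2, 4.2]
```

View pics/c1.png

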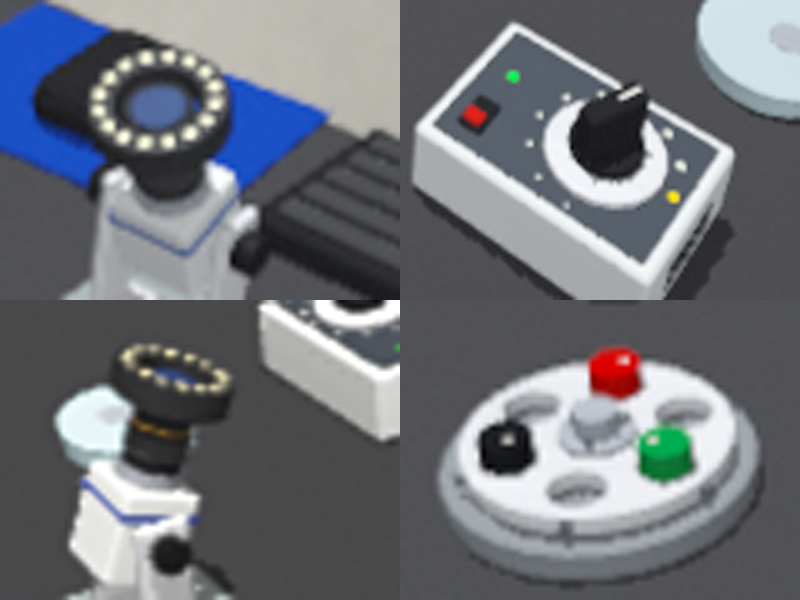

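The crops show the lens ring facing up towards the robot and a pointer on top of the knob pointing up-right. The red mount stands in the hole farthest from the side camera. I'll move over the knob.

Request:
{"op": "carry_out", "data": {"deltas": [0,0,0,0.04,-0.018,0,-1,0,0,0,0.045,-0.021,0,-1,0,0,0,0.045,-0.021,0,-1,0,0,0,0.045,-0.021,0,-1,0,0,0,0.045,-0.021,0,-1,0,0,0,0.045,-0.021,0,-1,0,0,0,0.045,-0.02,0,-1,0,0,0,0.045,-0.02,0,-1,0,0,0,0,0,0,-1,0,0,0,0,0,0,-1]}}

```text
clock: 1.4
eef_pos: [471.7, -374.6, 231.0]
tool_rot: [-3.142, 0.001, 0.271]
force: [-0.7, -0.1, -0.2]
width: 85.2
gripper_force: 0.0
```

```bash
python3 - <<'E'
from h import *
np.set_printoptions(precision=1,suppress=True)
p,R,s=pose();print(p,s["tool_rot"],s["clock"])
c=ctrl.calibration("wrist");im=ctrl.get_image("wrist")[:,:,::-1];cv2.imwrite("pics/w1.png",im)
np.save("w1.npy",c,allow_pickle=True)
print(proj(c,(474,-373,98),True))
E
```

```text
[ 471.7 -374.6  231. ] [-3.1  0.   0.3] 1.4
(np.float64(315.34361282642897), np.float64(189.91928885626476))
```

View pics/w1.png

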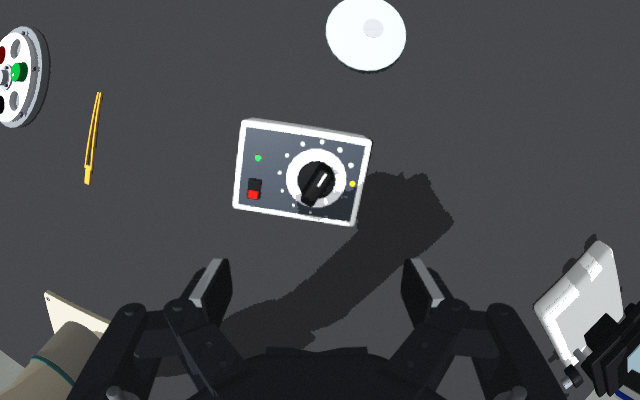

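The wrist view shows the knob around (317,182), inside a white dial ring, with the white pointer mark running up-right at about (321,180). Next I'll measure the ring and the pointer.

```bash
python3 - <<'E'
from h import *
np.set_printoptions(precision=1,suppress=True)
c=np.load("w1.npy",allow_pickle=True).item();im=cv2.imread("pics/w1.png")
g=im[140:220,276:356].min(2)
n,l,st,ce=cv2.connectedComponentsWithStats((g>150).astype(np.uint8))
for i in range(1,n):
    if st[i,4]>8: print(st[i],ce[i]+[276,140])
i=[k for k in range(1,n) if st[k,4]>300][0]
h=cv2.convexHull(np.argwhere(l==i)[:,::-1].astype(np.float32)); e=cv2.fitEllipse(h); u=np.array(e[0])+[276,140]
print(e,plane(c,*u,55,True))
j=[k for k in range(1,n) if 8<st[k,4]<300 and abs(ce[k]+[276,140]-[320,181]).max()<8]
for k in j:
    P=np.array([plane(c,x+276,y+140,98,True) for y,x in np.argwhere(l==k)]); m=P.mean(0);w=np.linalg.svd(P[:,:2]-m[:2])[2][0]
    print("ptr",m,w,np.degrees(np.arctan2(w[1],w[0])), ((P[:,:2]-m[:2])@w).min(), ((P[:,:2]-m[:2])@w).max())
o=cv2.resize(im[140:220,276:356],(560,560),interpolation=cv2.INTER_CUBIC);cv2.imwrite("pics/c2.png",o)
E
```

```text
[24  1  5  6 24] [302.1 143.3]
[43  0  6  5 21] [321.6 141.8]
[58  0 22  5 55] [347.6 141.1]
[61  7  6  6 30] [339.5 149.5]
[  10    8   61   59 1545] [316.  173.7]
[ 9 13  5  5 20] [286.6 154.9]
[72 22  6  7 29] [350.4 164.9]
[ 1 30  5  5 18] [279.1 172.3]
[41 34 10 13 44] [321.6 179.5]
[ 4 49  4  4 12] [281.8 190.3]
[75 57  5 23 71] [353.6 211. ]
[16 63  3  4 10] [292.9 204.8]
[  0  70  58  10 226] [298.3 215.6]
((39.64243698120117, 37.30750274658203), (58.68927001953125, 60.945186614990234), 90.27136993408203) [ 475.8 -372.7   55. ]
ptr [ 485.1 -375.9   98. ] [-1.   0.3] 163.08939261910353 -6.507725416155007 6.987272191855306
```

View pics/c2.png

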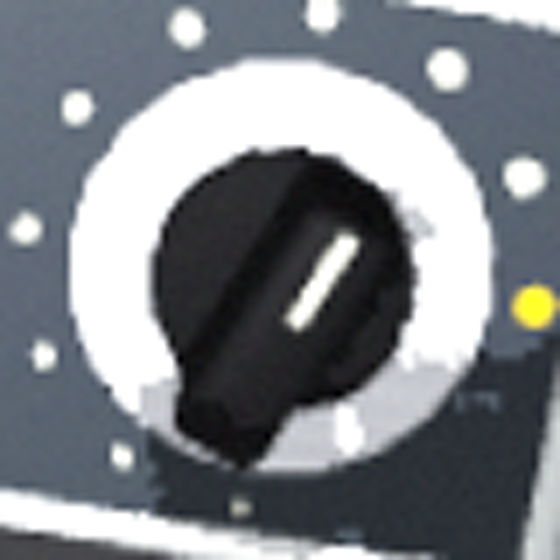

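Request:
{"op": "carry_out", "data": {"deltas": [0,0,0,0.0045,-0.0007,0,-1,0,0,8.1,0,0,0.03,-1,0,0,8.1,0,0,0.035,-1,0,0,8.1,0,0,0.04,-1,0,0,8.2,0,0,0.035,-1,0,0,0,0,0,0.018,-1,0,0,0,0,0,0,1,0,0,0,0,0,0,1,0,0,0,0,0,0,1,0,0,0,0,0,0,1,0,0,0,0,0,0,1]}}

```text
clock: 2.82
eef_pos: [476.8, -373.7, 74.7]
tool_rot: [3.14, -0.002, -0.297]
force: [-1.8, -2.0, 5.4]
width: 12.9
gripper_force: 59.7
```

Request:
{"op": "carry_out", "data": {"deltas": [0,0,8,0,0,0,1,0,0,9,0,0,0,1,0,0,9,0,0,0,1,0,0,9,0,0,0,1,0,0,9,0,0,0,1,0,0,8,0,0,0,1,0,0,8,0,0,0,1,0,0,0,0,0,0,1]}}

```text
clock: 3.82
eef_pos: [475.6, -374.9, 74.7]
tool_rot: [3.141, -0.004, -1.346]
force: [-3.1, -2.8, 6.4]
width: 12.9
gripper_force: 60.0
```

```bash
python3 -c "
from h import *
s=pose()[2];print(s['tool_rot'],s['torque'],s['force'],s['qpos'])"
```

```text
[ 3.1406753  -0.00384821 -1.34588806] [-0.60407885  0.7184314   0.00901902] [-3.0697321  -2.84084805  6.42707034] [ 0.35524688  0.81327029  0.43739289  1.78130744 -0.51944175  0.66105906
 -1.82734826]
```

Request:
{"op": "carry_out", "data": {"deltas": [0,0,5,0,0,0,1,0,0,5,0,0,0,1,0,0,0,0,0,0,1]}}

```text
clock: 4.2
eef_pos: [475.4, -374.9, 74.7]
tool_rot: [3.14, -0.005, -1.513]
force: [-4.7, -4.3, 6.8]
width: 12.7
gripper_force: 75.2
```

```bash
python3 -c "
from h import *
s=pose()[2];print(s['tool_rot'],s['torque'],s['force'])"
```

```text
[ 3.13995457 -0.00463041 -1.51284526] [-0.7456858   0.90889064  1.73723991] [-4.74272643 -4.33609725  6.7955263 ]
```

The torque rise shows the knob is at its stop. I'll release, rise and turn to yaw 0, then move to look squarely at the lens.

Request:
{"op": "carry_out", "data": {"deltas": [0,0,0,0,0,0,0,0,0,0,0,0,0,-1,0,0,0,0,0,0,-1,0,0,0,0,0,0,-1,0,0,0,0,0,-0.03,-1,0,0,-8,0,0,-0.045,-1,0,0,-9,0,0,-0.045,-1,0,0,-10,0,0,-0.045,-1,0,0,-10,0,0,-0.035,-1,0,0,-10,0,0,0,-1,0,0,-10,0,0,0,-1,0,0,-10,0,0,0,-1]}}

```text
clock: 5.7
eef_pos: [476.4, -372.3, 273.4]
tool_rot: [-3.141, -0.0, -0.343]
force: [-0.2, -1.1, -0.3]
width: 85.5
gripper_force: 0.0
```

Request:
{"op": "carry_out", "data": {"deltas": [0,0,-10,0,0,0,-1,0,0,-9.5,0,0,0,-1,0,0,0,0.03,-0.035,0,-1,0,0,0,0.03,-0.035,0,-1,0,0,0,0.03,-0.035,0,-1,0,0,0,0.03,-0.035,0,-1,0,0,0,0.03,-0.035,0,-1,0,0,0,0.026,-0.032,0,-1,0,9,0,0,0,0,-1,0,9,0,0,0,0,-1,0,9,0,0,0,0,-1,0,0,0,0,0,0,-1]}}

```text
clock: 7.2
eef_pos: [649.3, -167.0, 271.0]
tool_rot: [-3.139, -0.464, -0.012]
force: [-0.9, 0.2, 1.1]
width: 85.2
gripper_force: 0.0
```

```bash
python3 - <<'E'
from h import *
np.set_printoptions(precision=3,suppress=True)
p,R,s=pose();print(p,s["tool_rot"],s["clock"],s["qpos"])
c=ctrl.calibration("wrist");im=ctrl.get_image("wrist")[:,:,::-1];cv2.imwrite("pics/w2.png",im)
np.save("w2.npy",c,allow_pickle=True)
for n in("side","scene"): cv2.imwrite(f"pics/{n}2.png",ctrl.get_image(n)[:,:,::-1])
print(proj(c,(710,-168,162),True))
E
```

```text
[ 649.275 -167.027  271.049] [-3.139 -0.464 -0.012] 7.2 [ 0.259  0.439  0.017  1.875 -0.33   0.397 -1.032]
(np.float64(316.99037254245155), np.float64(189.83582838988733))
```

View pics/w2.png

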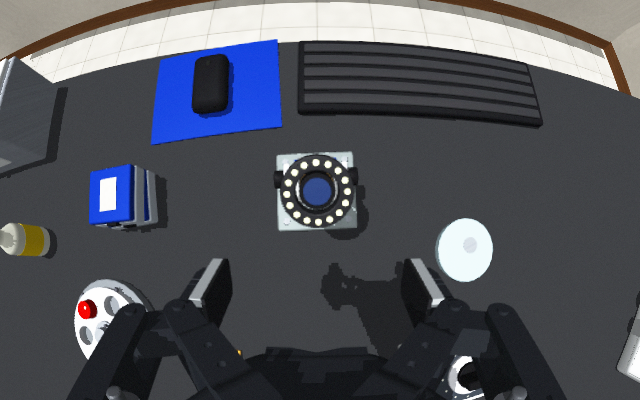

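The wrist view shows the lens ring at (317,189) with its LEDs distinct, on a foot that is roughly square to the image. I'll triangulate the LEDs across the three views to get the lens centre and axis.

```bash
cat > lens.py <<'E'
from h import *
np.set_printoptions(precision=3,suppress=True)
W=np.load("w2.npy",allow_pickle=True).item()
cs={"wrist":W,"side":ctrl.calibration("side"),"scene":ctrl.calibration("scene")}
fn={"wrist":("w2",317,189,40),"side":("side0",401,196,16),"scene":("scene0",249,166,15)}
L={}
for k,(f,x,y,r) in fn.items():
    im=cv2.imread(f"pics/{f}.png")[y-r:y+r,x-r:x+r]; q=6
    b=cv2.resize(im,None,fx=q,fy=q,interpolation=cv2.INTER_CUBIC).min(2)
    n,l,st,ce=cv2.connectedComponentsWithStats((b>140).astype(np.uint8))
    pts=np.array([(ce[i]+.5)/q-.5+[x-r,y-r] for i in range(1,n) if 8<st[i,4]/1<1500])
    if k=="wrist": d=np.hypot(*(pts-pts.mean(0)).T); pts=pts[abs(d-np.median(d))<4]
    L[k]=pts; print(k,len(pts),pts.mean(0))
P0=np.array([710,-168,162.]); nn=np.array([-.45,0,.89])
for it in range(4):
    T=[];E=[]
    for u in L["wrist"]:
        o,d=ray(W,*u,True); X=o+d*((P0-o)@nn)/(d@nn); rs=[(o,d)]
        for k in("side","scene"):
            e=np.hypot(*(L[k]-proj(cs[k],X)).T); j=e.argmin()
            if e[j]<3: rs.append(ray(cs[k],*L[k][j]))
        if len(rs)>1: p,er=tri(*rs); T.append(p); E.append(max(er))
    T=np.array(T); m=T.mean(0); n2=np.linalg.svd(T-m)[2][2]; n2*=np.sign(n2[2])
    A=T-m; e1=np.cross([0,1,0],n2); e1/=np.linalg.norm(e1); e2=np.cross(n2,e1)
    a,b=A@e1,A@e2; s=np.linalg.lstsq(np.c_[2*a,2*b,np.ones(len(a))],a*a+b*b,rcond=None)[0]
    P0=m+s[0]*e1+s[1]*e2; nn=n2
    print(len(T),P0,nn,"tilt",np.arccos(nn[2]),"az",np.degrees(np.arctan2(nn[1],nn[0])),"r",np.sqrt(s[2]+s[0]**2+s[1]**2),np.median(E),"plane rms",(A@n2).std())
print("tilt from height",np.arccos((P0[2]-85)/90))
E
python3 lens.py; python3 - <<'E'
from h import *
W=np.load("w2.npy",allow_pickle=True).item()
for u in ((277,153),(353,151),(357,229),(277,232)): print(plane(W,*u,10,True))
for u in ((87,310),): print("red",plane(W,*u,48,True))
E
```

```text
wrist 7 [323.252 205.306]
side 14 [401.36  196.446]
scene 9 [250.36  164.059]
4 [ 704.994 -185.266  143.152] [0.056 0.941 0.333] tilt 1.231600670861002 az 86.58534516245912 r 24.858814831021323 2.5 plane rms 0.6226032918632448
4 [ 702.136 -184.404  146.852] [-0.039  0.9    0.435] tilt 1.1211639306878445 az 92.49887962697208 r 22.620722729836743 0.8 plane rms 0.0981809284207699
4 [ 709.095 -181.949  140.943] [-0.02   0.908  0.419] tilt 1.1389171335855643 az 91.24535688989204 r 29.525445575625795 0.8 plane rms 0.05516095356934856
4 [ 702.136 -184.404  146.852] [-0.039  0.9    0.435] tilt 1.1211639306878445 az 92.49887962697208 r 22.620722729836743 0.8 plane rms 0.0981809284207699
tilt from height 0.8131002702324175
[ 794.77999415 -111.48915448   10.        ]
[ 796.39925633 -221.21719887   10.        ]
[ 684.12686794 -223.04811674   10.        ]
[ 681.33190692 -112.6243586    10.        ]
red [552.65999673 188.57951977  48.        ]
```

```bash
sed -i 's/8<st\[i,4\]\/1<1500/8<st[i,4]<2500/; s/r) in fn/r) in fn/' lens.py; sed -i 's/"side0",401,196,16/"side0",401,196,15/' lens.py; python3 lens.py
```

```text
wrist 17 [317.718 194.088]
side 14 [401.325 196.365]
scene 9 [250.36  164.059]
14 [ 705.435 -167.614  161.286] [-0.561 -0.043  0.827] tilt 0.5976497419129828 az -175.648786296801 r 29.01237040933214 1.4 plane rms 3.4015867108515265
15 [ 705.908 -169.277  162.482] [-0.55  -0.203  0.81 ] tilt 0.6262470017232162 az -159.7454529691229 r 29.221068245078815 1.4 plane rms 2.1270342004134264
17 [ 706.73  -170.289  162.716] [-0.518 -0.256  0.816] tilt 0.6163132959698926 az -153.72765475085998 r 28.639254563196417 1.4 plane rms 2.312106070750451
17 [ 706.73  -170.289  162.716] [-0.518 -0.256  0.816] tilt 0.6163132959698926 az -153.72765475085998 r 28.639254563196417 1.4 plane rms 2.312106070750451
tilt from height 0.5286079033717285
```

```bash
sed -i '/^P0=/,$d' lens.py; cat >> lens.py <<'E'
from scipy.optimize import least_squares
c0=np.array([317,189.5]); d=np.hypot(*(L["wrist"]-c0).T); print(np.sort(d)); L["wrist"]=L["wrist"][abs(d-np.median(d))<3.5]
for k in L: print(k,len(L[k]),"ellipse",cv2.fitEllipse(L[k].astype(np.float32)))
def fit(views,az=None):
    rays=[ray(cs[k],*u,k=="wrist") for k in views for u in L[k]]
    O=np.array([r[0] for r in rays]);D=np.array([r[1] for r in rays])
    def f(p):
        a=p[5] if az is None else az
        n=np.array([np.sin(p[3])*np.cos(a),np.sin(p[3])*np.sin(a),np.cos(p[3])])
        X=O+D*(((p[:3]-O)@n)/(D@n))[:,None]; return np.linalg.norm(X-p[:3],axis=1)-p[4]
    s=least_squares(f,[710,-168,162,.5,28,np.pi],loss="soft_l1")
    print(views,az,s.x,"az",np.degrees(s.x[5]),"rms",np.sqrt((f(s.x)**2).mean()),"tilt by height",np.arccos(min(1,(s.x[2]-85)/90)))
for a in(None,np.radians(181)):
    fit(["wrist","side","scene"],a);fit(["wrist","side"],a);fit(["side","scene"],a)
E
python3 lens.py
```

```text
wrist 17 [317.718 194.088]
side 14 [401.325 196.365]
scene 9 [250.36  164.059]
[27.476 27.602 27.993 28.189 28.782 29.207 29.896 30.048 30.874 30.94
 31.509 31.637 31.879 32.128 32.207 32.228 38.921]
wrist 16 ellipse ((316.67657470703125, 191.86093139648438), (59.62437438964844, 60.73053741455078), 83.79380798339844)
side 14 ellipse ((401.4950256347656, 197.7940673828125), (23.690654754638672, 27.075651168823242), 163.74720764160156)
scene 9 ellipse ((249.7100067138672, 163.2605438232422), (5.802206993103027, 19.84253692626953), 105.7305679321289)
['wrist', 'side', 'scene'] None [ 706.314 -168.557  168.93     0.378   26.532    3.21 ] az 183.9099442176628 rms 5.3289289441134065 tilt by height 0.36937162287229064
['wrist', 'side'] None [ 706.667 -168.013  167.8      0.401   26.666    3.203] az 183.49794954928635 rms 5.77126483772168 tilt by height 0.4027299416333142
['side', 'scene'] None [ 706.472 -169.201  168.873    0.382   26.455    3.197] az 183.19264723725283 rms 6.823576082380488 tilt by height 0.37111590900563507
['wrist', 'side', 'scene'] 3.1590459461097367 [ 706.332 -168.557  168.912    0.394   26.5      3.142] az 180.0 rms 5.353978052772463 tilt by height 0.3699268118742195
['wrist', 'side'] 3.1590459461097367 [ 706.646 -167.954  167.705    0.412   26.74     3.142] az 180.0 rms 5.776798020574227 tilt by height 0.405409596053904
['side', 'scene'] 3.1590459461097367 [ 706.549 -169.275  168.924    0.393   26.362    3.142] az 180.0 rms 6.877866453914288 tilt by height 0.36954169958265415
```

The fit gives the lens at about (706.4, -168.4, 168.7) with a tilt of about 0.385 at azimuth about 181°. The height and foot offset agree with that. Now to the red mount.

Request:
{"op": "carry_out", "data": {"deltas": [0,-9,0,0,0,0,-1,0,-9,0,0,0,0,-1,0,-8.6,0,0,0,0,-1,0,0,0,-0.014,-0.045,0,-1,0,0,0,-0.014,-0.052,0,-1,0,0,0,-0.014,-0.052,0,-1,0,0,0,-0.014,-0.052,0,-1,0,0,0,-0.014,-0.052,0,-1,0,0,0,-0.014,-0.052,0,-1,0,0,0,-0.013,-0.052,0,-1]}}

```text
clock: 8.6
eef_pos: [561.5, 194.0, 273.6]
tool_rot: [3.141, -0.009, -0.007]
force: [1.4, 0.3, 0.2]
width: 85.6
gripper_force: 0.0
```

Request:
{"op": "carry_out", "data": {"deltas": [0,0,-8.5,0,0,0.015,-1,0,0,-8.5,0,0,0.015,-1,0,0,-8.5,0,0,0.015,-1,0,0,-8.5,0,0,0.015,-1,0,0,-8.7,0,0,0,-1,0,0,0,0,0,0,-1,0,0,0,0,0,0,-1]}}

```text
clock: 9.48
eef_pos: [561.8, 191.5, 213.0]
tool_rot: [3.136, -0.006, 0.735]
force: [-0.3, -0.1, -0.4]
width: 85.1
gripper_force: 0.0
```

```bash
python3 - <<'E'
from h import *
np.set_printoptions(precision=2,suppress=True)
p,R,s=pose();print(p,s["tool_rot"],s["clock"])
c=ctrl.calibration("wrist");im=ctrl.get_image("wrist")[:,:,::-1];cv2.imwrite("pics/w3.png",im)
np.save("w3.npy",c,allow_pickle=True)
hsv=cv2.cvtColor(im,cv2.COLOR_BGR2HSV)
u,v=map(int,proj(c,(552,190,48),True))
def blob(m):
    n,l,st,ce=cv2.connectedComponentsWithStats(m.astype(np.uint8))
    return [(st[i],ce[i]) for i in range(1,n) if st[i,4]>150]
sat=(hsv[...,1]>120)&(hsv[...,2]>40)
for st,ce in blob(sat&((hsv[...,0]<8)|(hsv[...,0]>172))): print("red",st,ce,plane(c,*ce,45,True))
for st,ce in blob(sat&(hsv[...,0]>45)&(hsv[...,0]<80)): print("green",st,ce,plane(c,*ce,45,True))
print(u,v)
E
```

```text
[561.77 191.49 213.04] [ 3.14 -0.01  0.73] 9.475
red [291 171  29  32 688] [304.52 186.3 ] [552.84 198.29  45.  ]
green [331 236  27  29 598] [344.21 249.61] [527.65 116.87  45.  ]
309 192
```

View pics/w3.png

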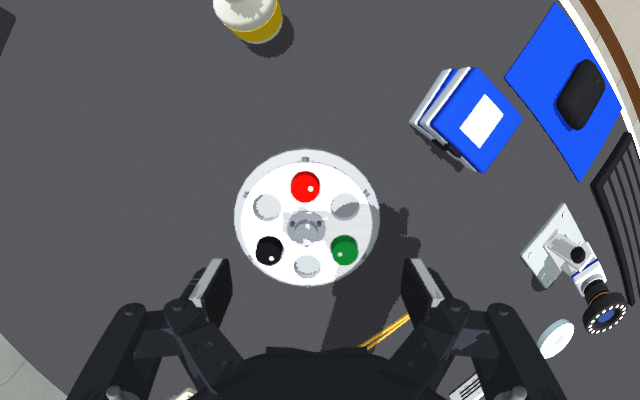

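The wrist view shows the red mount at (305,186), in line with the spigot (305,222) along tool x. Closing along tool y is therefore tangential and clear of the other mounts.

Request:
{"op": "carry_out", "data": {"deltas": [0,0,0,-0.003,-0.0103,0,-1,0,0,0,0,0,0.035,-1,0,0,0,0,0,0.045,-1,0,0,0,0,0,0.045,-1,0,0,0,0,0,0.035,-1,0,0,0,0,0,0.02,-1,0,0,0,0,0,0,-1]}}

```text
clock: 10.4
eef_pos: [551.2, 196.6, 31.4]
tool_rot: [3.138, -0.002, 0.737]
force: [1.0, 0.2, -0.3]
width: 85.1
gripper_force: 0.0
```

```bash
python3 - <<'E'
from h import *
np.set_printoptions(precision=2,suppress=True)
p,R,s=pose();print(p,s["tool_rot"],s["clock"])
c=ctrl.calibration("wrist");im=ctrl.get_image("wrist")[:,:,::-1]
hsv=cv2.cvtColor(im,cv2.COLOR_BGR2HSV)
m=(hsv[...,1]>120)&(hsv[...,2]>40)&((hsv[...,0]<8)|(hsv[...,0]>172))
n,l,st,ce=cv2.connectedComponentsWithStats(m.astype(np.uint8));i=1+st[1:,4].argmax()
X=plane(c,*ce[i],46,True);print(st[i],ce[i],X,R.T@(X-p))
cv2.imwrite("pics/w4.png",im[100:400,120:520])
E
```

```text
[551.2  196.65  31.36] [ 3.14 -0.    0.74] 10.4
[ 285  236   62   68 3336] [315.25 269.46] [554.28 200.1   46.  ] [  4.63  -0.43 -14.63]
```

View pics/w4.png

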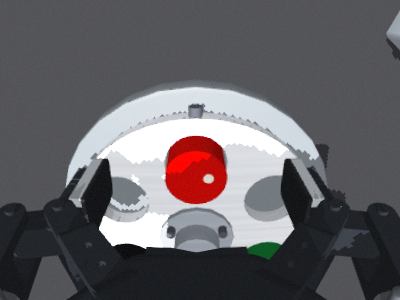

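The mount lies between the pads, with its top face centred near full-frame (315,276). That is about 1.5 mm along +x of the tool. I'll trim and grip.

Request:
{"op": "carry_out", "data": {"deltas": [0,0,0,0.0015,0,-0.0005,-1,0,0,0,0,0,0,1,0,0,0,0,0,0,1,0,0,0,0,0,0,1,0,0,0,0,0,0,1,0,0,0,0,0,0,1]}}

```text
clock: 11.2
eef_pos: [554.1, 197.6, 33.8]
tool_rot: [3.137, -0.006, 0.737]
force: [-1.2, 0.1, 5.2]
width: 27.5
gripper_force: 58.7
```

Request:
{"op": "carry_out", "data": {"deltas": [0,0,0,0,0,-0.01,1,0,0,0,0,0,-0.02,1,0,0,0,0,0,-0.03,1,0,0,0,0,0,-0.04,1,0,0,0,0,0,-0.05,1,0,0,0,0,0,-0.05,1,0,0,0,0,0,-0.04,1,0,0,0,0,0,0,1,0,0,0,0,0,0,1]}}

```text
clock: 12.32
eef_pos: [551.5, 197.2, 272.6]
tool_rot: [3.137, -0.004, 0.737]
force: [0.4, -0.0, -0.6]
width: 27.6
gripper_force: 59.1
```

```bash
python3 - <<'E'
from h import *
np.set_printoptions(precision=2,suppress=True)
p,R,s=pose();print(p,s["tool_rot"],s["clock"],s["width"],s["gripper_force"])
out=[]
for n in("side","scene"):
    c=ctrl.calibration(n);im=ctrl.get_image(n)[:,:,::-1]
    X=p+R@[0,0,0.];u,v=proj(c,X);print(n,u,v)
    x,y=int(u)-40,int(v)-35; out.append(cv2.resize(im[y:y+60,x:x+80],(400,300),interpolation=cv2.INTER_CUBIC))
    g=R@np.array([0,0,1.])
    for a in(-14.2,15.8): print([round(t) for t in (np.array(proj(c,p+g*a))-[x,y])*5])
w=ctrl.get_image("wrist")[:,:,::-1]; out.append(w[150:350,180:480][:, :])
o=np.hstack(out[:2]);cv2.imwrite("pics/c5.png",np.vstack([o,cv2.resize(out[2],(450,300)) if 0 else np.pad(cv2.resize(out[2],(450,300)),((0,0),(0,350),(0,0)))]))
E
```

```text
[551.52 197.22 272.61] [ 3.14 -0.    0.74] 12.325 27.605882720383924 59.10666346549988
side 249.43697093793543 126.70259917928391
[199, 151]
[206, 208]
scene 392.67730793368605 170.40840589038163
[208, 147]
[199, 210]
```

View pics/c5.png

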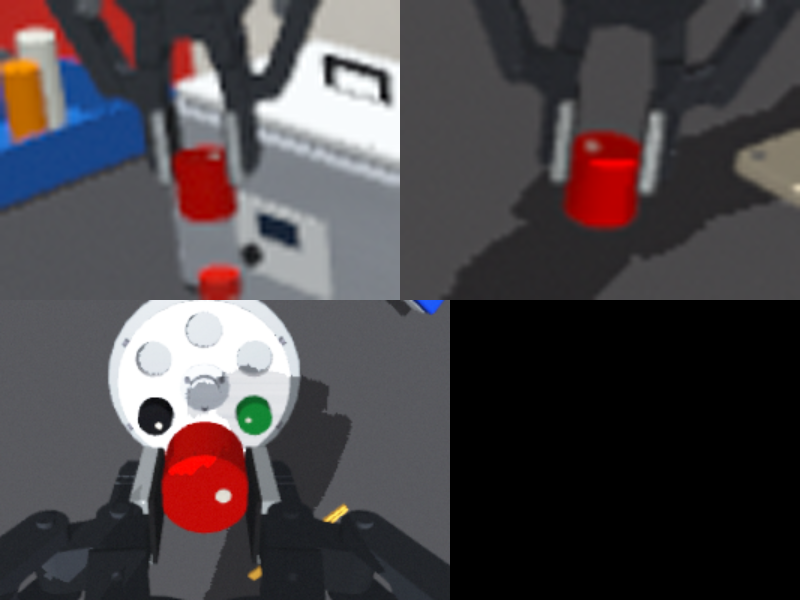

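The mount is gripped and upright, with its underside about 16 mm past the TCP. I'll carry it to 60 mm short of the final pose on the lens axis.

Request:
{"op": "carry_out", "data": {"deltas": [0,0,10,0,0,-0.008,1,0,0,10.3,0,0,-0.008,1,0,0,10.4,0,0,-0.008,1,0,0,10,0,0,-0.007,1,0,0,0,0.006,0.025,0,1,0,0,0,0.012,0.048,0,1,0,0,0,0.012,0.05,0,1,0,0,0,0.012,0.05,0,1,0,0,0,0.012,0.05,0,1,0,0,0,0.012,0.05,0,1,0,0,0,0.012,0.048,0,1]}}

```text
clock: 13.85
eef_pos: [638.3, -122.9, 303.3]
tool_rot: [-3.141, -0.005, 0.026]
force: [1.2, 0.9, 0.4]
width: 27.6
gripper_force: 59.2
```

Request:
{"op": "carry_out", "data": {"deltas": [0,0,0,0.009,0.036,0,1,0,0,0,0.003,0.012,0,1,0,6,0,0,0,0,1,0,8,0,0,0,0,1,0,8,0,0,0,0,1,0,0,0,0,0,0,1,0,0,0,0,0,0,1]}}

```text
clock: 14.72
eef_pos: [653.3, -168.0, 305.6]
tool_rot: [-3.141, -0.391, 0.028]
force: [1.1, 0.5, -0.7]
width: 27.6
gripper_force: 59.1
```

```bash
cat > tgt.py <<'E'
from h import *
np.set_printoptions(precision=4,suppress=True)
p,R,s=pose();print(p,s["tool_rot"],s["clock"],s["width"],s["gripper_force"])
l=np.array([706.4,-168.4,168.7]);t,a=.385,np.radians(181.5)
n=np.array([np.sin(t)*np.cos(a),np.sin(t)*np.sin(a),np.cos(t)])
F=np.array([0,0,15.8])
print("shift mm tool",R.T@(l+70*n-(p+R@F)),"turn deg tool (axis err)",R.T@np.degrees(np.cross(R[:,2],-n)))
E
python3 tgt.py
```

```text
[ 653.3246 -167.9595  305.5578] [-3.1415 -0.3911  0.0281] 14.725 27.630235573211372 59.11120355129242
shift mm tool [-2.704   1.8898 60.9448] turn deg tool (axis err) [-0.0478 -0.3473 -0.    ]
```

Now approach along the axis.

Request:
{"op": "carry_out", "data": {"deltas": [0,0,0,-0.0027,0.0019,0.01,1,0,0,0,0,0,0.015,1,0,0,0,0,0,0.015,1,0,0,0,0,0,0.012,1,0,0,0,0,0,0.009,1,0,0,0,0,0,0,1,0,0,0,0,0,0,1]}}

```text
clock: 15.6
eef_pos: [672.7, -170.6, 247.8]
tool_rot: [3.141, -0.392, 0.026]
force: [0.8, 0.2, -0.1]
width: 27.7
gripper_force: 59.1
```

```bash
python3 tgt.py; python3 - <<'E'
from h import *
p,R,s=pose(); out=[]
np.set_printoptions(precision=1,suppress=True)
ms=[]
for n,q in(("side",5),("scene",5),("wrist",2)):
    c=ctrl.calibration(n);im=ctrl.get_image(n)[:,:,::-1];cv2.imwrite(f"pics/{n}6.png",im)
    u,v=proj(c,p+R@[0,0,30.],n=="wrist")
    w,h=400//q,300//q;x,y=max(0,int(u)-w//2),max(0,int(v)-h//2)
    out.append(cv2.resize(im[y:y+h,x:x+w],(400,300),interpolation=cv2.INTER_CUBIC))
    pr=lambda t:((np.array(proj(c,p+R@np.array([0,0,float(t)]),n=="wrist"))-[x,y])*q).round()
    print(n,x,y,"back",pr(-14.2),"face",pr(15.8),"lens",((np.array(proj(c,[706.4,-168.4,168.7],n=="wrist"))-[x,y])*q).round())
out.append(out[0]*0)
cv2.imwrite("pics/c6.png",np.vstack([np.hstack(out[:2]),np.hstack(out[2:])]))
E
```

```text
[ 672.7396 -170.5645  247.8398] [ 3.141  -0.3917  0.0264] 15.6 27.67995209388221 59.120866656303406
shift mm tool [ 1.4097 -1.29    0.2143] turn deg tool (axis err) [ 0.0277 -0.3835 -0.    ]
side 357 148 back [192.  79.] face [201. 129.] lens [219. 231.]
scene 215 113 back [227.  74.] face [211. 128.] lens [175. 252.]
wrist 216 164 back [202. 227.] face [201. 172.] lens [198.  89.]
```

View pics/c6.png

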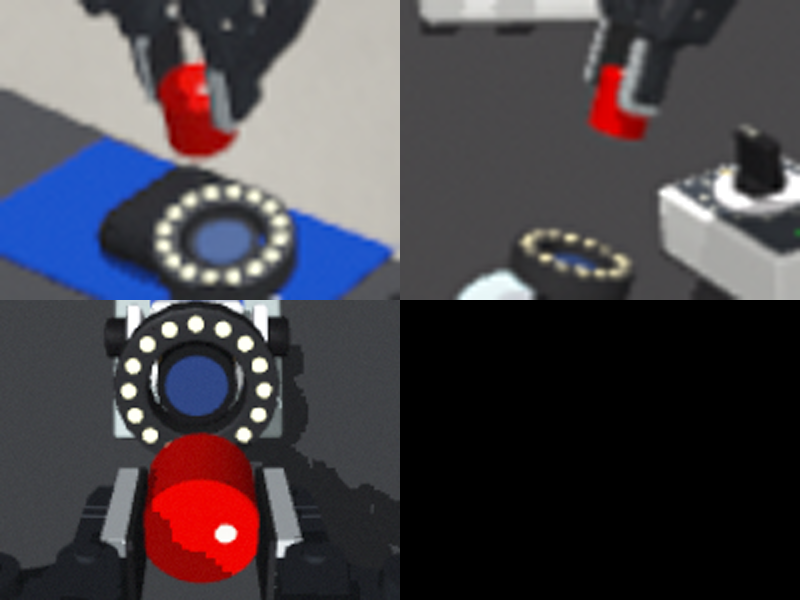

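The mount hovers on the lens axis with the rings at their predicted spots. In the scene view the mount may be tilted a few degrees in the grip, so I'll measure that from the rim points in the wrist view and also refit the lens axis.

```bash
cat > tilt.py <<'E'
from h import *
from scipy.optimize import least_squares
np.set_printoptions(precision=2,suppress=True)
p,R,s=pose(); c=ctrl.calibration("wrist")
im=cv2.imread("pics/wrist6.png"); hsv=cv2.cvtColor(im,cv2.COLOR_BGR2HSV)
red=lambda h:(h[...,1]>120)&(h[...,2]>40)&((h[...,0]<8)|(h[...,0]>172))
m=red(hsv); n,l,st,ce=cv2.connectedComponentsWithStats(m.astype(np.uint8)); i=1+st[1:,4].argmax(); x0,y0,w,h,_=st[i]; print(st[i])
u=int(x0+w/2); col=[(v,im[v,u-8:u+9,2].mean().round()) for v in range(y0-1,y0+h+1)]
print([(v,float(a)) for v,a in col][:40]); 
E
python3 tilt.py; cat > axis.py <<'E'
exec(open("lens.py").read().split("from scipy")[0].replace('"w2",317,189,40','"wrist6",314,209,42').replace("side0","side6").replace("scene0","scene6"))
from scipy.optimize import least_squares
W=ctrl.calibration("wrist");cs["wrist"]=W
d=np.hypot(*(L["wrist"]-[314,208]).T);L["wrist"]=L["wrist"][(d>28)&(d<40)]
rays=[ray(cs[k],*u,k=="wrist") for k in L for u in L[k]]; tag=np.array([k for k in L for u in L[k]])
O=np.array([r[0] for r in rays]);D=np.array([r[1] for r in rays]);keep=np.ones(len(O),bool)
def f(p,k):
    a=p[5];n=np.array([np.sin(p[3])*np.cos(a),np.sin(p[3])*np.sin(a),np.cos(p[3])])
    X=O[k]+D[k]*(((p[:3]-O[k])@n)/(D[k]@n))[:,None]; return np.linalg.norm(X-p[:3],axis=1)-p[4]
q=[706,-168,168,.385,28,3.16]
for it in range(4):
    q=least_squares(f,q,args=(keep,),loss="soft_l1").x; keep=abs(f(q,slice(None)))<4
    print(keep.sum(),q,np.degrees(q[5]),np.sqrt((f(q,keep)**2).mean()),{k:int((tag[keep]==k).sum()) for k in L},"by height",np.arccos((q[2]-85)/90))
E
python3 axis.py
```

```text
[ 287  230   59   76 3610]
[(229, 29.0), (230, 63.0), (231, 116.0), (232, 155.0), (233, 158.0), (234, 157.0), (235, 158.0), (236, 158.0), (237, 157.0), (238, 158.0), (239, 157.0), (240, 158.0), (241, 157.0), (242, 157.0), (243, 157.0), (244, 157.0), (245, 157.0), (246, 157.0), (247, 157.0), (248, 157.0), (249, 156.0), (250, 157.0), (251, 157.0), (252, 156.0), (253, 167.0), (254, 209.0), (255, 236.0), (256, 239.0), (257, 239.0), (258, 239.0), (259, 239.0), (260, 239.0), (261, 239.0), (262, 239.0), (263, 239.0), (264, 239.0), (265, 239.0), (266, 239.0), (267, 239.0), (268, 239.0)]
wrist 13 [313.754 201.387]
side 11 [400.447 197.696]
scene 9 [250.35  164.057]
31 [ 706.265 -168.45   168.939    0.375   26.477    3.214] 184.13332704293964 0.6692315762701652 {'wrist': 13, 'side': 9, 'scene': 9} by height 0.3691066301906702
31 [ 706.423 -168.352  169.077    0.372   26.311    3.208] 183.81459579513657 0.6280172587640058 {'wrist': 13, 'side': 9, 'scene': 9} by height 0.3648232239247695
31 [ 706.423 -168.352  169.077    0.372   26.311    3.208] 183.8145952831675 0.6280172531051574 {'wrist': 13, 'side': 9, 'scene': 9} by height 0.3648232240380711
31 [ 706.423 -168.352  169.077    0.372   26.311    3.208] 183.8145951974998 0.6280172523711683 {'wrist': 13, 'side': 9, 'scene': 9} by height 0.36482322407332196
```

```bash
cat >> tilt.py <<'E'
# model in tool frame: face centre (x,0,z), mount tilted by a about tool y, b about tool x
V=np.array([230.5,253.8,305.7])
def pts(q):
    x,z,a=q; M=Ro.from_rotvec([0,a,0]).as_matrix()
    return [np.array([x,0,z])+M@np.array(k,float) for k in((15,0,0),(15,0,-30),(-15,0,-30))]
f=lambda q:np.array([proj(c,p+R@k,True)[1] for k in pts(q)])-V
q=least_squares(f,[0,15.8,0]).x
print("x,z,tilt deg",q[:2],np.degrees(q[2]),"pred untilted",f([0,15.8,0])+V, "at tilt+5",f([0,15.8,.087])+V)
for n in("side","scene"):
    cc=ctrl.calibration(n);I=cv2.imread(f"pics/{n}6.png");mm=red(cv2.cvtColor(I,cv2.COLOR_BGR2HSV)).astype(np.uint8)
    k,l,st,ce=cv2.connectedComponentsWithStats(mm);pu=np.array(proj(cc,p))
    j=min((t for t in range(1,k) if st[t,4]>60),key=lambda t:np.hypot(*(ce[t]-pu)))
    hull=cv2.convexHull(np.argwhere(l==j)[:,::-1].astype(np.float32))
    print(n,"seen",hull[:,0].min(0),hull[:,0].max(0))
    for a in(0,-.1,-.2,.1,.2):
        M=Ro.from_rotvec([0,a,0]).as_matrix();mid=np.array([q[0],0,0])
        P=[proj(cc,p+R@(mid+M@np.array([15*np.cos(t),15*np.sin(t),zz]))) for t in np.linspace(0,6.28,60) for zz in(q[1],q[1]-30)]
        print(a,np.min(P,0),np.max(P,0))
    y=st[j,1]; print([(v,np.flatnonzero(l[v]==j)[[0,-1]].tolist()) for v in range(y,y+st[j,3])])
E
python3 tilt.py | tail -n +3
```

```text
x,z,tilt deg [-3.27 16.65] -1.5355634051017262 pred untilted [225.95 250.34 302.43] at tilt+5 [226.94 256.59 304.74]
side seen [388. 161.] [403. 178.]
0 [387.4 160. ] [403.44 179.98]
-0.1 [387.72 160.09] [403.03 180.02]
-0.2 [388.08 160.25] [402.64 180.  ]
0.1 [387.1  159.98] [403.82 179.85]
0.2 [386.84 160.05] [404.17 179.63]
[(161, [391, 397]), (162, [390, 397]), (163, [389, 397]), (164, [389, 397]), (165, [388, 396]), (166, [388, 396]), (167, [388, 398]), (168, [389, 398]), (169, [390, 398]), (170, [390, 398]), (171, [390, 398]), (172, [390, 399]), (173, [391, 399]), (174, [391, 401]), (175, [391, 403]), (176, [391, 402]), (177, [392, 401]), (178, [393, 399])]
scene seen [252. 126.] [264. 140.]
0 [252.68 126.06] [267.01 141.12]
-0.1 [253.12 126.17] [266.69 141.06]
-0.2 [253.61 126.17] [266.32 141.08]
0.1 [252.29 125.89] [267.27 141.24]
0.2 [251.97 125.69] [267.47 141.38]
[(126, [255, 259]), (127, [255, 258]), (128, [255, 259]), (129, [254, 258]), (130, [254, 258]), (131, [254, 258]), (132, [254, 258]), (133, [253, 258]), (134, [253, 258]), (135, [253, 260]), (136, [253, 263]), (137, [252, 264]), (138, [253, 263]), (139, [255, 263]), (140, [257, 263])]
```

The mount is tilted only about 1.5° in the grip, and its face centre sits about 3 mm to -x of the tool. I'll make a small correction, settle and hand in.

Request:
{"op": "carry_out", "data": {"deltas": [0,0,0,0.0035,-0.001,0,1,0,0,0,0,0,0,1,0,0,0,0,0,0,1,0,0,0,0,0,0,1,0,0,0,0,0,0,1]}}

```text
clock: 16.38
eef_pos: [675.7, -169.3, 248.7]
tool_rot: [3.141, -0.391, 0.026]
force: [0.5, 0.2, -0.4]
width: 28.0
gripper_force: 59.1
```

```bash
sed -i 's/F=np.array.*/F=np.array([-2.5,0,16.2])/; s/t,a=.385,np.radians(181.5)/t,a=.375,np.radians(182.5)/' tgt.py; python3 tgt.py; python3 -c "
from cell import ctrl
print(abs(ctrl.read_state()['qd']).max()); print(ctrl.finish_job())"
```

```text
[ 675.6932 -169.3205  248.6683] [ 3.1414 -0.3909  0.0264] 16.375 28.01173892810166 59.1203910112381
shift mm tool [ 1.5505  0.3284 -0.5485] turn deg tool (axis err) [ 0.3754 -0.9118  0.    ]
0.0012484312513000885
the job is handed in; nothing more can be done
None
```

I turned the dimmer up to its stop, then handed in the job at 16.4 s with the gripper holding the red mount steady in front of the lens: by my measurements about 2 mm off the lens axis, 70 mm out and within 3° of square. The judge's result was not shown.

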